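Open the capped service port of a control console

TASK

Flip the guard tab on the sloping control console right back so that it stays open, unscrew the cap beneath it (about a quarter turn anticlockwise) and lift it out of its socket. Gently set the cap down upright, bar grip up, flat on the floor of the steel parts tray, with the guard left open and the other things on the bench left alone.

Things in the scene. Friction and masses are not known exactly. Their poses are not given: they have to be found in the camera images.
- console: grey sloping desk console, fixed, 200 x 200 mm footprint; origin: centre of its underside on the bench, z up, x from its low front to its high rear. Its panel slopes 30 degrees: 50 mm high at the front, 165 mm at the rear, so its normal leans 30 degrees from vertical towards console -x
- socket: round socket sunk in the middle of the panel; origin: centre of its floor, 14 mm below the panel surface; z: the panel's outward normal and the cap's axis, x up the slope, y across. Rim 18 mm above the floor. Turned anticlockwise from outside (positive about z), the cap is free when its x axis is 1.05 to 2.1 rad from socket x (1.5 is good; stops at 0 and 2.2), then lifts out along z, clear after 20 mm
- guard (a joint): flip-up guard tab over the cap, rad: 0 = closed, parallel to the panel; 1.57 = square to the panel; 2.4 = fully back. Stiff hinge: stays where it is left, 1 to 2 N at the tongue moves it. May start slightly ajar. An aluminium plate 64 mm wide, 92 long, 5 thick, with 12 mm skirts under its sides and a black lifting tongue at its low end
- guard_tongue (a point): point to pinch on the guard's black tongue (16 mm wide along socket y, 8 mm thick, free for 38 mm); 120 mm from the hinge axis, 12 mm from the tongue's end, 26 mm from the plate's edge. Closed, it stands 62 mm above the panel. Pinched by its two sides it can pivot between the fingers
- guard_hinge (a point): middle of the guard's hinge axis, parallel to socket y; 56 mm up the slope from the socket's centre, 76 mm above the socket floor along its z; the guard swings from the low side up and over to the high side
- cap: cap 80 mm wide, 64 high, about 0.16 kg; origin: centre of its underside, z up its axis to the grip, x along the bar grip. From below: grey core, 63 mm over its two lugs, 0 to 20 mm; black flange of 80 mm diameter, 20 to 28 mm; on top a black bar 60 mm long (x), 18 thick (y), 28 to 64 mm. It starts on the socket floor, screwed in; up to 3 mm of side play (it slides to the low side); no thread lift as it turns
- cap_grip (a point): point in the middle of the cap's bar grip, on its axis, 50 mm above the cap's underside: pinch the bar across its 18 mm thickness here
- tray: open steel parts tray, fixed, 160 x 180 mm and 30 mm high (x, y, z), walls and floor 4 mm; origin: centre of its underside on the bench
- spool: grey plastic spool standing upright, 76 mm diameter, 60 mm high; origin: centre of its underside; leave alone
- relay: grey relay module, 70 x 100 x 70 mm; origin: centre of its underside; leave alone
- driver: screwdriver with a black handle lying on the bench, 190 mm long along its x, up to about 30 mm thick; leave alone
Mind the look-alikes: they are no part of the job. Leave any orange look-alike of the cap alone. There is more than one size of the tray; the job needs the larger.

How it is judged:
By the outcome, as a careful person would: the job done as asked, in the order asked, and still so for the second after the job is handed in, with the robot touching nothing.
It also fails if it takes over 69 s, if anything falls off the work surface, if the arm or the gripper's body presses on something with over 40 N, if the wrist force passes 120 N, or if a joint passes its speed limit or range.

ROBOT

A 7-joint arm with a two-finger parallel gripper is mounted at the origin on the work surface. World frame = base frame: x ahead of the robot, y to its left, z up, the work surface at z = 0. Lengths are in m, angles in rad, forces in N, time in s.
With the tool pointing down it reaches from about 0.425 to 0.925 m from the base axis. Payload 6.8 kg.
Tool frame: the origin (TCP) lies at the very end of the fingers, on their centre line; the grasp point (between the pads) lies 19 mm behind it; z points along the fingers, y is the line along which they close (so a half turn about z gives the same grasp; the last joint's range is limited). The gripper opens to 85 mm and grips with 20 to 120 N. Pads are 22 mm wide; open, the fingers measure 114 mm over their backs; the gripper's body (76 mm by 85 mm) begins 54 mm behind the grasp point. The pads swing forward as they close: fully open they stand 13 mm farther back than shut.
Start: joints at [-1.45, 0.477, 0.022, 1.555, -0.011, 1.109, -0.083], TCP at [0.153, 0.657, 0.231] pointing down, gripper open.
Joint ranges: [-2.96, 2.96], [-0.34, 2.1], [-1.41, 1.46], [0.24, 2.44], [-1.37, 4.51], [0.17, 1.92], [-2.96, 2.96]. Speed limits (rad/s): [2.39, 2.39, 3.14, 3.14, 3.14, 3.14, 3.14].

INTERFACE

Orientations are given as a 3x3 rotation matrix whose columns are the frame's x, y, z axes.
In Python, from station import r, optics gives the robot as it stands. The module is installed in compiled form; this text tells all that it offers. Calls block until the motion is done:
- r.reach(position, orientation): joint-space move of the TCP to a pose.
- r.movel(position, v=0.15, ori=None, contact_N=None): straight line of the TCP; ori=None keeps the orientation; v is the mean speed in m/s. With contact_N (N) it stops when the force on the tool has changed by that much, and returns True; else False.
- r.set_joints(angles): joint-space move.
- r.move_gripper(opening): finger opening in m; the grip force is fixed at half the most; returns when the fingers have stopped.
- r.pause(seconds).
- r.ik(position, orientation): joint angles nearest the present ones, or None.
- r.read_state(): the state.
- optics.camera(name): name is "side" or "top" or "wrist"; returns a dict with "image" (384x512x3 uint8, blue, green, red), "vfov" (degrees; the focal length in pixels is half the picture's height over the tangent of half this angle, whatever the lens; pixels are square), "cx", "cy" (the principal point, pixels), "eye" and "rotation" of the camera in the world. Camera axes: x right, y down, z forward; pixel columns grow to the right and rows downward; lengths in m; the calibration is good to about 2 mm. A picture is of the moment at which its call begins. There is no depth.
A pose or a line that the arm cannot do raises r.IKError and nothing moves.
- r.sign_off(): hands the job in, once; it reports no verdict.
The state is a dict: "time_s": time; "q": joint angles; "qd": joint speeds; "tau": joint torques, N m; "eef_pos": TCP position; "tool_rot": TCP orientation; "wrist_force": force on the tool from outside, world axes, zero at the start; "ft_torque": the same for the moment, N m; "grip_width": finger opening in m.
Only numpy, scipy, OpenCV 4.12 (cv2) and the standard library are available. Lean on these libraries where they do the work, as an engineer would, in place of code of your own. Each camera call takes 0.05 s, during which the arm holds its last target. There are 200 camera calls.

## Working session

There is one attempt and no reset: what is moved stays moved. The work goes in short steps, each a Python script; the robot and the scene stay as the last script left them, time stands still between calls to the robot, and variables do not carry over. Pictures are saved under pics/ and viewed, on a budget of 10 in all, crops included, one or two more only if the job needs it, and the job is handed in when it is done.

```bash
mkdir -p pics; ls
python3 - <<'E'
from station import r, optics
import cv2,numpy as np
ims=[]
for n in("top","side"):
    c=optics.camera(n); cv2.imwrite(f"pics/{n}0.png",cv2.resize(c["image"],None,fx=1.5,fy=1.5,interpolation=cv2.INTER_CUBIC)); cv2.imwrite(f"raw_{n}.png",c["image"])
    print(n,c["vfov"],c["cx"],c["cy"],c["eye"],np.round(c["rotation"],4).tolist())
s=r.read_state();print(s["time_s"],s["eef_pos"],s["tool_rot"],s["grip_width"])
E
```

```text
pics
top 54.639198421787654 255.84453093044058 183.8541251280485 [ 0.52026295 -0.08648651  1.02280435] [[0.0199, -0.995, 0.0978], [-0.9998, -0.0193, 0.0068], [-0.0049, -0.0979, -0.9952]]
side 49.756508783614215 261.6581207761218 193.54723807652434 [ 0.24078699 -0.6278519   0.87711298] [[0.8439, -0.4062, 0.3505], [-0.5365, -0.6431, 0.5465], [0.0034, -0.6492, -0.7606]]
0.1 [0.15301069 0.65688313 0.23043266] [[-9.73943421e-01  2.26790991e-01 -2.42222408e-04]
 [ 2.26791079e-01  9.73942039e-01 -1.64684567e-03]
 [-1.37579175e-04 -1.65886838e-03 -9.99998615e-01]] 0.08529086309053886
```

View pics/top0.png

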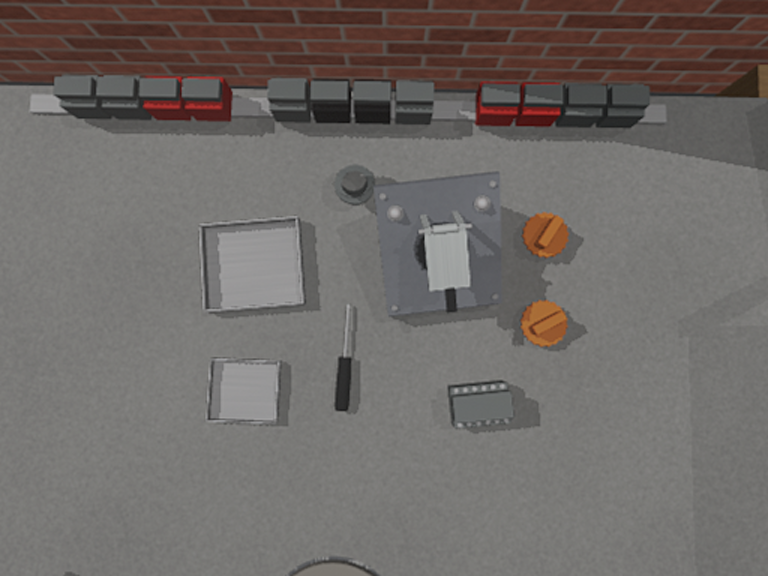

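View pics/side0.png

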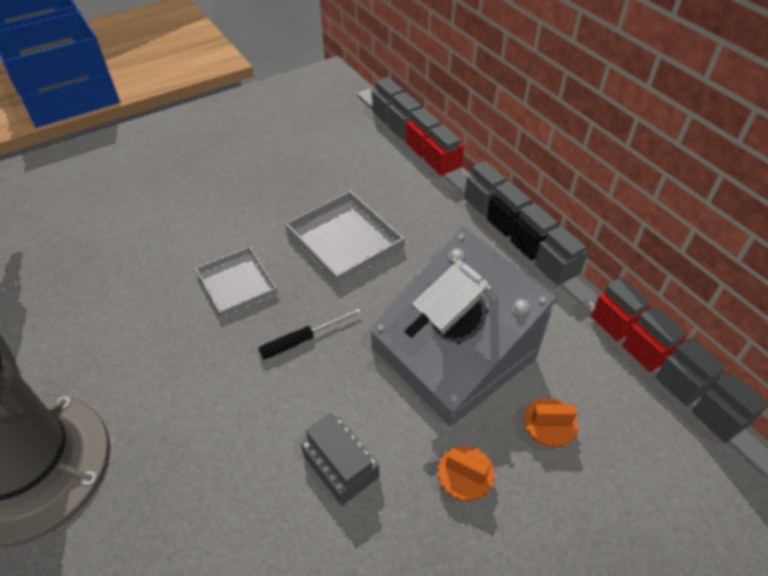

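Both views agree on the layout. In the top view (1.5x), the console panel corners are at about (378,185), (499,173), (498,303) and (388,316). The guard tongue is at about (451,300). There are two trays: (252,265), about 100 px wide, and (245,391), about 70 px wide. The first is the larger and fits 160x180 mm, and I'll check that by size. The two orange caps at (546,235) and (545,324) are decoys; the real cap is the black one under the guard.

```bash
cat > h.py <<'E'
import numpy as np, cv2
CAM={}
def setcam(n,c): CAM[n]=dict(f=c["image"].shape[0]/2/np.tan(np.radians(c["vfov"])/2),cx=c["cx"],cy=c["cy"],eye=np.array(c["eye"]),R=np.array(c["rotation"]))
def ray(n,u,v):
    c=CAM[n]; d=c["R"]@np.array([(u-c["cx"])/c["f"],(v-c["cy"])/c["f"],1]); return c["eye"],d/np.linalg.norm(d)
def onz(n,p,z):
    e,d=ray(n,*p); return e+d*(z-e[2])/d[2]
def tri(*obs):
    A=0;b=0
    for n,p in obs:
        e,d=ray(n,*p);M=np.eye(3)-np.outer(d,d);A=A+M;b=b+M@e
    x=np.linalg.solve(A,b); return x,[round(1e3*np.linalg.norm(np.cross(ray(n,*p)[1],x-ray(n,*p)[0])),1) for n,p in obs]
def proj(n,X):
    c=CAM[n];q=c["R"].T@(np.asarray(X)-c["eye"]);return np.array([c["cx"]+c["f"]*q[0]/q[2],c["cy"]+c["f"]*q[1]/q[2]])
E
python3 - <<'E'
from h import *
from station import r,optics
for n in("top","side"): setcam(n,optics.camera(n))
S=lambda *p:[np.array(q)/1.5 for q in p]
T=S((378,185),(499,173),(498,303),(388,316));D=S((463,231),(554,297),(452,405),(374,335))
P=[]
for t,d,z in zip(T,D,(.165,.165,.05,.05)):
    print("con",onz("top",t,z).round(3),onz("side",d,z).round(3),*[np.round(a,3) for a in tri(("top",t),("side",d))])
T2=S((200,223),(298,217),(304,303),(207,311));D2=S((350,194),(403,238),(338,278),(288,232))
for t,d in zip(T2,D2): print("tray",onz("top",t,.03).round(3),onz("side",d,.03).round(3))
print("tongue",tri(("top",S((451,300))[0]),("side",S((417,325))[0])))
# guard plate corners
for t,d in zip(S((426,234),(465,231),(470,288),(431,291)),S((456,263),(490,288),(443,330),(414,306))): print("plate",*[np.round(a,3) for a in tri(("top",t),("side",d))])
E
```

```text
con [ 0.748 -0.069  0.165] [ 0.736 -0.07   0.165] [ 0.745 -0.066  0.158] [4.8 4.8]
con [ 0.77  -0.259  0.165] [ 0.766 -0.256  0.165] [ 0.768 -0.257  0.165] [2.3 2.3]
con [ 0.572 -0.28   0.05 ] [ 0.576 -0.274  0.05 ] [ 0.572 -0.278  0.059] [0.2 0.2]
con [ 0.546 -0.089  0.05 ] [ 0.544 -0.099  0.05 ] [ 0.548 -0.089  0.036] [1.8 1.8]
tray [0.707 0.255 0.03 ] [0.697 0.248 0.03 ]
tray [0.722 0.078 0.03 ] [0.72  0.082 0.03 ]
tray [0.566 0.061 0.03 ] [0.563 0.059 0.03 ]
tray [0.549 0.234 0.03 ] [0.539 0.216 0.03 ]
tongue (array([ 0.56867844, -0.18528839,  0.15594456]), [np.float64(1.1), np.float64(1.1)])
plate [ 0.666 -0.143  0.194] [0.5 0.5]
plate [ 0.676 -0.205  0.19 ] [4.3 4.3]
plate [ 0.59  -0.215  0.162] [1.7 1.7]
plate [ 0.583 -0.154  0.158] [0.1 0.1]
```

The size check confirms the larger tray, about 158 x 177 mm, at roughly (0.636, 0.156). The console is at about (0.658, -0.174) with yaw near 0.115, and the guard is ajar by about 0.2 rad. Next I'll check IK for the whole plan and choose the wrist half-turns.

```bash
cat > plan.py <<'E'
from h import *
from scipy.spatial.transform import Rotation as Ro
C=np.array([.658,-.174,0]);YAW=.115
TRAY=np.array([.636,.156,0])
def frames(C=None,YAW=None):
    C=globals()["C"] if C is None else C; YAW=globals()["YAW"] if YAW is None else YAW
    Rc=Ro.from_euler("z",YAW).as_matrix()
    Rs=Rc@Ro.from_euler("y",-np.pi/6).as_matrix()   # x up slope, z normal
    so=C+Rc@[0,0,.1075]-.014*Rs[:,2]
    hinge=so+Rs@[.056,0,.076]
    return Rc,Rs,so,hinge
def tongue(phi):
    Rc,Rs,so,h=frames(); return h+.12*Rs@np.array([-np.cos(phi),0,np.sin(phi)])
def tool(zdir,ydir):
    z=np.array(zdir)/np.linalg.norm(zdir);y=np.array(ydir)/np.linalg.norm(ydir);return np.column_stack([np.cross(y,z),y,z])
E
python3 - <<'E'
from plan import *
from station import r
Rc,Rs,so,h=frames(); print(so,h,[tongue(p).round(3) for p in(0,.2,2.4)])
for s in(1,-1):
    R=tool([0,0,-1],s*Rc[:,1])
    for p in(.2,.8,1.57,2.1,2.45):
        q=r.ik(tongue(p)+.019*R[:,2],R); print("guard",s,p,None if q is None else np.round(q,2))
    for a in(0,.75,1.5,1.6):
        y=Rs@[-np.sin(a),np.cos(a),0]
        R=tool(-Rs[:,2],s*y)
        for up in(0,.07):
            q=r.ik(so+Rs[:,2]*(.031+up),R); print("cap",s,a,up,None if q is None else np.round(q,2))
    for th in np.arange(-1.5,1.6,.5):
        R=tool([0,0,-1],s*np.array([-np.sin(th),np.cos(th),0])); q=r.ik(TRAY+[0,0,.035],R); print("tray",s,th,None if q is None else np.round(q,2))
E
```

```text
[ 0.66495376 -0.17319677  0.09537564] [ 0.67538185 -0.17199223  0.18919358] [array([ 0.572, -0.184,  0.129]), array([ 0.562, -0.185,  0.151]), array([ 0.711, -0.168,  0.304])]
guard 1 0.2 [-0.33  0.56  0.74  1.89 -0.48  0.89  2.33]
guard 1 0.8 [-0.48  0.52  0.96  1.84 -0.5   1.04  2.37]
guard 1 1.57 [-0.44  0.52  0.92  1.64 -0.44  1.21  2.26]
guard 1 2.1 [-0.35  0.58  0.81  1.46 -0.43  1.28  2.19]
guard 1 2.45 [-0.3   0.64  0.75  1.36 -0.44  1.31  2.16]
cap 1 0 0 [ 0.68  0.49 -0.52  2.01  0.23  0.21  1.74]
cap 1 0 0.07 [ 0.77  0.36 -0.58  2.04  0.01  0.31  1.95]
cap 1 0.75 0 [ 0.73  0.5  -0.59  2.01  0.38  0.22  2.35]
cap 1 0.75 0.07 [-0.53  0.5   1.07  2.12 -1.31  0.69 -2.43]
cap 1 1.5 0 [-0.23  0.51  0.63  2.07 -1.36  0.49 -1.63]
cap 1 1.5 0.07 [ 1.09  0.48 -0.99  2.02  0.6   0.39  2.93]
cap 1 1.6 0 [ 0.85  0.55 -0.75  2.    0.69  0.27  2.93]
cap 1 1.6 0.07 [ 1.15  0.52 -1.08  2.02  0.72  0.43  2.93]
tray 1 -1.5 [-0.7   0.74  0.53  1.77 -0.5   0.78  0.15]
tray 1 -1.0 [-0.63  0.71  0.41  1.76 -0.39  0.75  0.56]
tray 1 -0.5 [-0.54  0.69  0.29  1.76 -0.27  0.74  0.96]
tray 1 0.0 [-0.4
[... 651 characters left out ...]
.49  0.76]
cap -1 0.75 0.07 [-0.39  0.4   0.85  2.11 -1.18  0.57  0.62]
cap -1 1.5 0 [-0.08  0.47  0.42  2.06 -1.24  0.39  1.42]
cap -1 1.5 0.07 [-0.24  0.35  0.64  2.1  -1.06  0.48  1.26]
cap -1 1.6 0 [ 0.08  0.45  0.22  2.05 -1.08  0.32  1.39]
cap -1 1.6 0.07 [-0.07  0.32  0.43  2.09 -0.93  0.42  1.25]
tray -1 -1.5 [-0.2   0.67 -0.18  1.73  0.17  0.75  2.74]
tray -1 -1.0 [-1.06  1.15  1.26  1.79 -1.2   1.2  -1.98]
tray -1 -0.5 [-1.06  1.15  1.26  1.79 -1.2   1.2  -1.48]
tray -1 0.0 [-0.76  0.77  0.62  1.77 -0.6   0.8  -1.41]
tray -1 0.5 [-0.79  0.78  0.66  1.77 -0.64  0.82 -0.88]
tray -1 1.0 [-0.77  0.77  0.64  1.77 -0.61  0.81 -0.4 ]
tray -1 1.5 [-0.72  0.74  0.55  1.77 -0.53  0.78  0.03]
```

Run:
```python
from plan import *
from station import r,optics
p=np.array(r.read_state()["eef_pos"]); 
Rc,Rs,so,h=frames(); R=tool([0,0,-1],-Rc[:,1])
r.movel(p+[0,0,.14],v=.3)
r.reach(tongue(.2)+[0.0,0,.14],R); r.move_gripper(.04)
c=optics.camera("wrist"); setcam("wrist",c)
np.savez("w1.npz",**{k:c[k] for k in c})
im=cv2.resize(c["image"],None,fx=1.5,fy=1.5,interpolation=cv2.INTER_CUBIC);cv2.imwrite("pics/w1.png",im)
print(c["eye"],np.round(c["rotation"],2).tolist(),r.read_state()["time_s"],r.read_state()["eef_pos"])
print([proj("wrist",tongue(p))*1.5 for p in(.1,.2,.3)],proj("wrist",h)*1.5)
```

```text
[ 0.64481688 -0.17568083  0.4326641 ] [[0.11, -0.94, -0.32], [-0.99, -0.11, -0.04], [-0.0, 0.32, -0.95]] 4.6583 [ 0.5623605  -0.18504472  0.29103472]
[array([381.38113378, 260.72829913]), array([381.37188983, 270.76947125]), array([381.36182395, 280.05275004])] [381.34588571  86.43257489]
```

View pics/w1.png

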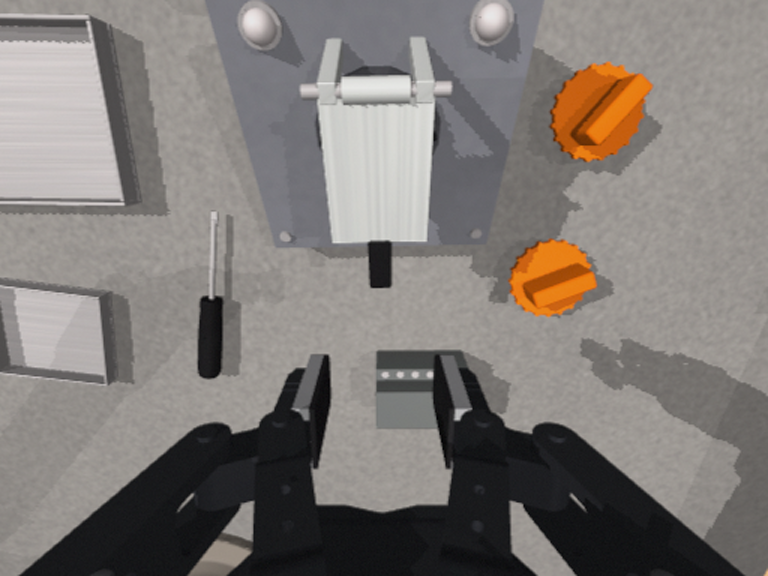

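The tongue is at (380,273) against a predicted 271, so the ajar angle of about 0.2 rad holds. The hinge roller is at (377,90) against a predicted (381,86), so I'll shift the console by about 2 mm and set yaw to 0.13. Now I'll pinch the tongue and swing the guard.

```bash
sed -i 's/^C=.*/C=np.array([.656,-.172,0]);YAW=.13/' plan.py
python3 - <<'E'
from plan import *
from station import r,optics
Rc,Rs,so,h=frames(); R=tool([0,0,-1],-Rc[:,1]); o=np.array([0,0,-.019])
r.movel(tongue(.2)+o+[0,0,.05],v=.2,ori=R)
hit=r.movel(tongue(.2)+o,v=.1,contact_N=8); print("hit",hit,r.read_state()["eef_pos"]-(tongue(.2)+o))
if not hit:
    f0=np.array(r.read_state()["wrist_force"])
    r.move_gripper(0.0); s=r.read_state(); print("w",s["grip_width"],np.round(s["wrist_force"]-f0,1))
    if .012<s["grip_width"]<.02:
        for p in np.arange(.4,2.41,.2):
            r.movel(tongue(p)+o,v=.12); s=r.read_state(); F=np.array(s["wrist_force"])-f0
            print(round(p,2),np.round(F,1),round(s["grip_width"],4),round(s["time_s"],1))
            if np.linalg.norm(F)>40: break
for n in("top","side","wrist"):
    c=optics.camera(n); cv2.imwrite(f"pics/{n}2.png",c["image"])
a=[cv2.imread(f"pics/{n}2.png") for n in("wrist","side")]
cv2.imwrite("pics/c2.png",np.hstack([a[0][:, 60:440],a[1][80:464, 150:500]]))
E
```

```text
hit False [ 0.00026941 -0.00032364  0.00035238]
w 0.014577837425457619 [0.8 1.3 0.5]
0.4 [ 3.4  1.5 -1.5] 0.0147 6.7
0.6 [ 2.6  1.3 -2.7] 0.0149 7.0
0.8 [ 0.8  1.9 -2.5] 0.0145 7.4
1.0 [-2.5  2.7 -1. ] 0.0146 7.7
1.2 [-3.5  2.3  0.5] 0.0147 8.1
1.4 [-3.3  4.  -0. ] 0.0147 8.4
1.6 [-2.8  4.6 -0.6] 0.0146 8.8
1.8 [-1.6  5.  -2.5] 0.0147 9.1
2.0 [-3.1  5.4 -1.3] 0.0142 9.5
2.2 [-3.1  5.9 -0.3] 0.0142 9.8
2.4 [-0.4  5.5  1.4] 0.0129 10.2Traceback (most recent call last):
  File "<stdin>", line 17, in <module>
    return _nx.concatenate(arrs, 1, dtype=dtype, casting=casting)
           ~~~~~~~~~~~~~~~^^^^^^^^^^^^^^^^^^^^^^^^^^^^^^^^^^^^^^^
ValueError: all the input array dimensions except for the concatenation axis must match exactly, but along dimension 0, the array at index 0 has size 384 and the array at index 1 has size 304
```

Run:
```python
from plan import *
from station import r,optics
Rc,Rs,so,h=frames(); n=Rs[:,2]
r.move_gripper(.04); p=np.array(r.read_state()["eef_pos"]); r.movel(p+[0,0,.06],v=.2)
R=tool(-n,-Rs[:,1])
q=np.array(so+n*.151); r.movel([q[0]-.02,q[1],p[2]+.06],v=.25)
r.reach(q,R); s=r.read_state();print(s["time_s"],s["eef_pos"]-q,np.round(s["q"],2))
for m in("wrist","side","top"):
    c=optics.camera(m); setcam(m,c); cv2.imwrite(f"pics/{m}3.png",c["image"])
G=so+n*.05
print("grip",proj("wrist",so+n*.064),"flange r",proj("wrist",so+n*.028+Rs[:,1]*.04),proj("wrist",so+n*.028-Rs[:,1]*.04),"bar ends",proj("wrist",so+n*.064+Rs[:,0]*.03),proj("wrist",so+n*.064-Rs[:,0]*.03))
for ph in(2.3,2.4): print(ph,proj("side",tongue(ph)),proj("top",tongue(ph)))
a=cv2.imread("pics/wrist3.png"); b=cv2.imread("pics/side3.png")
cv2.imwrite("pics/c3.png",np.hstack([a,b[:,200:480]]))
```

```text
12.625 [0.00186125 0.0001983  0.00067633] [-0.3   0.24  0.71  2.11 -0.86  0.53 -0.39]
grip [254.25080332 199.11703192] flange r [214.70346059 186.71642525] [293.85914601 186.8190234 ] bar ends [254.29100389 166.05709697] [254.21368959 229.63842139]
2.3 [328.25282257 138.8129237 ] [300.22277335 130.42700369]
2.4 [332.00928958 137.49035779] [299.33317674 125.06421726]
```

View pics/c3.png

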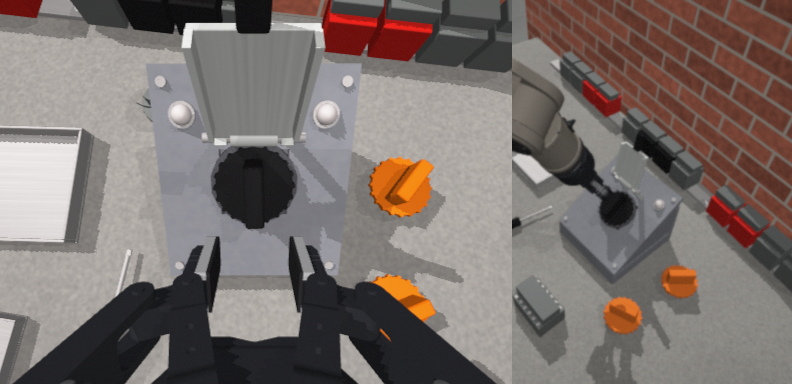

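The guard stands open with the tongue at the top, around (253,15). The cap's bar is at column 254 (predicted 254), aligned with the slope, and the flange centre is at about (254,186), which matches the model. Now grasp, turn with joint 7 (coaxial with the cap), and lift.

Run:
```python
from plan import *
from station import r,optics
Rc,Rs,so,h=frames(); n=Rs[:,2]; R=tool(-n,-Rs[:,1])
f0=np.array(r.read_state()["wrist_force"])
F=lambda: np.round(np.array(r.read_state()["wrist_force"])-f0,1)
r.movel(so+n*.07,v=.15,ori=R)
hit=r.movel(so+n*.034,v=.05,contact_N=6); print("hit",hit,F(),r.read_state()["eef_pos"]-(so+n*.034))
r.move_gripper(0); s=r.read_state(); print("w",s["grip_width"],F(),s["ft_torque"])
if .015<s["grip_width"]<.022:
    q=np.array(s["q"])
    for a in(.4,.8,1.2,1.5):
        t=q.copy();t[6]+=a; r.set_joints(t); s=r.read_state(); print(a,F(),np.round(s["ft_torque"],2),round(s["q"][6]-q[6],2),s["grip_width"])
    print(s["time_s"])
c=optics.camera("wrist");cv2.imwrite("pics/w4.png",c["image"])
```

```text
hit False [ 0.1 -0.5 -0.4] [-3.72523807e-05 -2.53593377e-04  6.46309636e-05]
w 0.017436983748085826 [-2.9  1.6  4.6] [-0.00933979  0.70262709  0.27411118]
0.4 [-0.8 -0.1 -0.1] [-0.19  0.85 -0.08] 0.4 0.01694110261889646
0.8 [-1.3 -1.1  0. ] [-0.29  0.75 -0.11] 0.79 0.017051146140819994
1.2 [-1.2 -1.1 -0.5] [-0.14  0.67 -0.02] 1.19 0.017045663704080217
1.5 [-1.7 -0.7 -0.2] [-0.17  0.61 -0.04] 1.49 0.017303794940196356
16.45
```

View pics/w4.png

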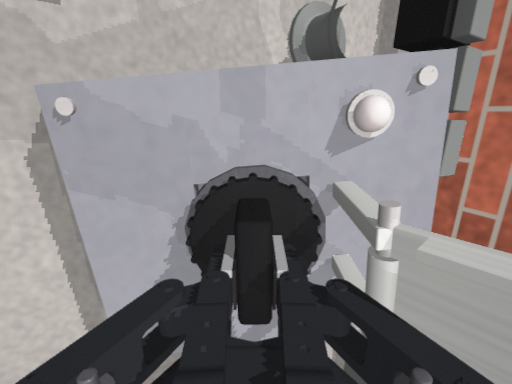

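Run:
```python
from plan import *
from station import r,optics
Rc,Rs,so,h=frames(); n=Rs[:,2]
f0=np.array(r.read_state()["wrist_force"])
F=lambda: np.round(np.array(r.read_state()["wrist_force"])-f0,1)
p=np.array(r.read_state()["eef_pos"])
for d in(.008,.016,.024,.09):
    hit=r.movel(p+n*d,v=.06 if d<.03 else .15,contact_N=25); print(d,hit,F(),r.read_state()["grip_width"])
    if hit: break
if not hit:
    R=tool([0,0,-1],[np.sin(1.4),-np.cos(1.4),0])
    m=np.array(r.read_state()["eef_pos"]); 
    r.movel(m+[-.02,0,.1],v=.2)
    r.reach(TRAY+[0,0,.20],R)
s=r.read_state();print(s["time_s"],s["eef_pos"],np.round(s["q"],2),F(),s["grip_width"])
b=[]
for m in("wrist","side","top"):
    c=optics.camera(m); cv2.imwrite(f"pics/{m}5.png",c["image"]); b.append(c["image"])
cv2.imwrite("pics/c5.png",np.hstack([b[0][:,100:420],b[1][:,80:400]]))
```

```text
0.008 False [-0.3  0.5 -1. ] 0.017319991210533302
0.016 False [ 0.6  0.8 -2.8] 0.017137953474875997
0.024 False [ 1.2  0.7 -2.7] 0.017212331123043326
0.09 False [ 0.8  1.2 -1.7] 0.016999299824328528
19.9333 [0.63626883 0.15371429 0.20004774] [-0.82  0.56  0.72  1.67 -0.41  1.06 -0.16] [-0.1  1.2 -0.3] 0.01707646044531009
```

View pics/c5.png

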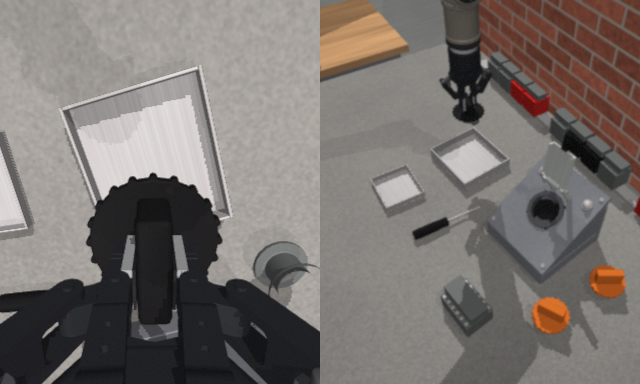

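The cap is held level, the socket is empty and the guard is open. Now lower it gently into the larger tray until it makes contact.

Run:
```python
from plan import *
from station import r,optics
S=lambda:np.array(r.read_state()["eef_pos"])
r.movel(TRAY+[0,0,.075],v=.12); r.movel(TRAY+[0,0,.046],v=.05)
hit=r.movel(TRAY+[0,0,.032],v=.012,contact_N=4); print("hit",hit,S(),r.read_state()["time_s"])
r.pause(.2); r.move_gripper(.05); r.pause(.2)
p=S(); r.movel(p+[0,0,.08],v=.08); r.movel(p+[-.0,.0,.25],v=.2); r.movel(p+[-.1,.2,.25],v=.25)
print(r.read_state()["time_s"],r.read_state()["grip_width"])
b=[]
for m in("side","top"):
    c=optics.camera(m); setcam(m,c); cv2.imwrite(f"pics/{m}6.png",c["image"]); b.append(c["image"])
print(proj("top",TRAY+[0,0,.032]),proj("top",TRAY+[0,0,.068]),proj("side",TRAY+[0,0,.032]),[proj("top",tongue(p)) for p in(2.2,2.3,2.4)])
x=cv2.resize(b[1][120:300,120:370],None,fx=1.6,fy=1.6,interpolation=cv2.INTER_CUBIC);y=cv2.resize(b[0][100:280,150:400],None,fx=1.6,fy=1.6,interpolation=cv2.INTER_CUBIC)
cv2.imwrite("pics/c6.png",np.hstack([x,y]))
```

```text
hit True [0.63594165 0.15604767 0.03879639] 22.7
26.7083 0.04987773519138293
[168.31254485 175.34031682] [164.98851534 173.664064  ] [230.8779927  153.87170461] [array([301.06795193, 136.10945367]), array([300.22277335, 130.42700369]), array([299.33317674, 125.06421726])]
```

View pics/c6.png

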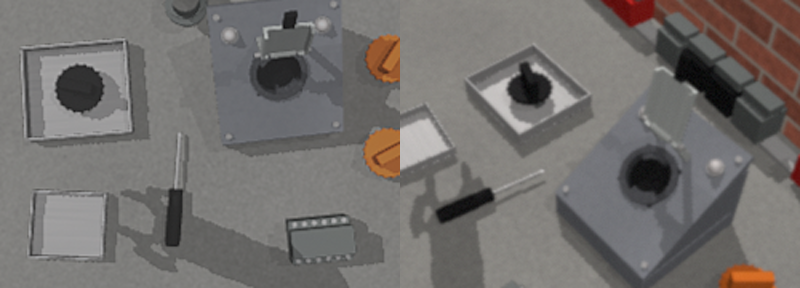

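The cap touched down at TCP z 0.0388 against an expected 0.038. It stands upright near the middle of the larger tray, top view about (169,175), predicted (168,175). The tongue reads about row 132 in the top view, which is nearer 2.27 rad than 2.4, so I'll nudge the guard to its stop with closed fingertips, limited by contact force.

Run:
```python
from plan import *
from station import r,optics
Rc,Rs,so,h=frames(); R=tool([0,0,-1],-Rc[:,1]); x=Rc[:,0]
S=lambda:np.array(r.read_state()["eef_pos"])
r.move_gripper(0)
e=tongue(2.4)+[0,0,-.008]
a=e-x*.09
r.reach(a+[0,0,.08],R); r.movel(a,v=.15)
f0=np.array(r.read_state()["wrist_force"])
hit=r.movel(e-x*.002,v=.04,contact_N=7)
s=r.read_state(); print("hit",hit,"short of tongue(2.4) along x:",(e-S())@x,np.round(s["wrist_force"]-f0,1))
r.movel(S()-x*.07,v=.15); p=S(); r.movel(p+[0,0,.1],v=.2); r.movel([.45,.1,.42],v=.25)
print(r.read_state()["time_s"])
b=[]
for m in("side","top"):
    c=optics.camera(m); cv2.imwrite(f"pics/{m}7.png",c["image"]); b.append(c["image"])
xx=cv2.resize(b[1][90:290,110:370],None,fx=1.5,fy=1.5,interpolation=cv2.INTER_CUBIC);y=cv2.resize(b[0][90:290,150:410],None,fx=1.5,fy=1.5,interpolation=cv2.INTER_CUBIC)
cv2.imwrite("pics/c7.png",np.hstack([xx,y]))
```

```text
hit True short of tongue(2.4) along x: 0.01579356084814749 [-1.7 -0.3  3.4]
36.8
```

View pics/c7.png

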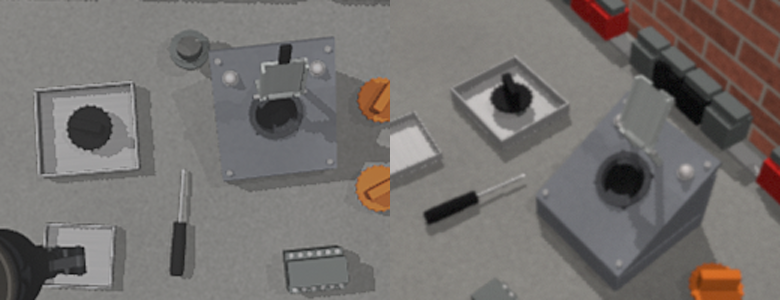

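```bash
python3 -c "
from station import r
r.pause(.3); r.sign_off(); print(r.read_state()['time_s'])"
```

```text
the job is handed in; nothing more can be done
the job is handed in; nothing more can be done
```

The job is done and handed in at about 37 s of the 69 s allowed; the sign-off itself gives no verdict.

**What I did:** I pinched the guard tongue and swung the guard back. I then gripped the cap by its bar, turned it 1.5 rad anticlockwise, lifted it along the socket axis and lowered it into the larger tray. Arm forces stayed low throughout, at about 7 N or less wherever I read them.

**Last checks:**
- **Cap:** touchdown came within 1 mm of the expected height. The final pictures show it upright, bar grip up, near the middle of the larger tray.
- **Guard:** it first read about 2.27 rad rather than the fully open 2.4. I pushed it to its stop with the closed fingertips, limited to light contact. It then read about 2.38 rad, and the push stopped about 16 mm short of the tongue's fully open position, against 15 mm expected. This push came after the cap was already in the tray; the guard had stayed open since the first swing.
- **Other things on the bench:** nothing looks disturbed, though the final crops cut off parts of the orange caps and the relay. The robot ended clear of everything.

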